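# Restock the reagent carrier

### The job

Gather the four scattered reagent bottles into the carrier: the tallest white-capped bottle into the blue pocket, the middle-sized one into the green pocket, the shortest white-capped one into the yellow pocket and the red-capped dropper bottle into the red pocket, each standing upright on its pocket's floor. The two specimen jars with wide white lids look alike but do not belong: leave them standing where they are.

Things in the scene. Friction and masses are not known exactly. Their poses are not given: they have to be found in the camera images.
- bottle_tall_centre (a point): centre (half-way up) of the tallest loose bottle: white, round, blue band, white ribbed cap; body 50 mm across, 135 mm high with its cap, about 140 g. Stands on the worktop; z axis up its length. Grip the body at half height, where it is straight, not the cap
- bottle_middle_centre (a point): centre (half-way up) of the middle-sized bottle: white, blue band, white ribbed cap; body 46 mm across, 100 mm high, about 100 g. z axis up its length. Grip the body at half height, not the cap
- bottle_short_centre (a point): centre (half-way up) of the shortest white-capped bottle: white, blue band, white ribbed cap; body 40 mm across, 85 mm high, about 70 g. z axis up its length. Grip the body at half height, not the cap
- dropper_centre (a point): centre (half-way up) of the dropper bottle: slim, white with a red cap; body 28 mm across, 70 mm high, 20 g. z axis up its length. Grip the body at half height, not the cap
- jar_a_centre (a point): centre (half-way up) of a specimen jar that stays where it is: white, blue band, white lid 41 mm across that is wider than its body, 58 mm high
- jar_b_centre (a point): centre (half-way up) of a second specimen jar of the same kind, which also stays where it is
- pocket_blue_floor (a point): middle of the inner floor (upper face) of the blue pocket of the carrier. The carrier is a grey tray that cannot shift, with four square pockets in one straight row, 75 mm from middle to middle, in any order of colours. Each pocket is 66 x 66 mm inside, its wall 3 mm thick; floor 7 mm above the worktop, rim 11 mm above the floor. The row runs along this frame's y axis; x points across the row, z up
- pocket_green_floor (a point): the same point of the green pocket (same size and axes)
- pocket_yellow_floor (a point): the same point of the yellow pocket (same size and axes)
- pocket_red_floor (a point): the same point of the red pocket (same size and axes)
Things that resemble listed ones, but are neither listed nor needed, are in the scene too. Leave any pink look-alike of the part that bears jar_a_centre alone.

How it is judged:
At the end, for the whole second after the job is handed in: Each bottle stands upright (within 0.15 rad) on the floor of its own pocket, inside its walls: tallest in blue, middle in green, shortest white-capped in yellow, red-capped dropper in red; all at rest and released. Both jars stand upright within 15 mm of where they stood (horizontal distance between bottle_tall_centre and pocket_blue_floor below 0.028 m and z of bottle_tall_centre in the frame of pocket_blue_floor between 0.0635 and 0.0715 m and angle between each of bottle_tall_centre, bottle_middle_centre, bottle_short_centre, dropper_centre, jar_a_centre, jar_b_centre's own z axis and vertical below 0.15 rad and linear speed of each of bottle_tall, bottle_middle, bottle_short, dropper below 0.02 m/s and horizontal distance between bottle_middle_centre and pocket_green_floor below 0.028 m and z of bottle_middle_centre in the frame of pocket_green_floor between 0.046 and 0.054 m and horizontal distance between bottle_short_centre and pocket_yellow_floor below 0.028 m and z of bottle_short_centre in the frame of pocket_yellow_floor between 0.0385 and 0.0465 m and horizontal distance between dropper_centre and pocket_red_floor below 0.028 m and z of dropper_centre in the frame of pocket_red_floor between 0.031 and 0.039 m and distance of each of jar_a_centre, jar_b_centre from where it was at the start of the episode below 0.015 m); the robot touches nothing.
It fails at once if a specimen jar is shifted by more than 15 mm, lifted or tipped (distance of any of jar_a_centre, jar_b_centre from where it was at the start of the episode above 0.015 m or angle between any of jar_a_centre, jar_b_centre's own z axis and vertical above 0.35 rad).
It also fails if it takes over 109 s, if anything falls off the work surface, if the arm or the gripper's body presses on something with over 40 N, if the wrist force passes 120 N, or if a joint passes its speed limit or range.

### The arm

A 7-joint arm with a two-finger parallel gripper is mounted at the origin on a cart in front of the work surface, level with it; the furniture and walls round the work are solid. World frame = base frame: x ahead of the robot, y to its left, z up, the work surface at z = 0. Lengths are in m, angles in rad, forces in N, time in s.
With the tool pointing down it reaches from about 0.4 to 0.85 m from the base axis. Payload 10.4 kg.
Tool frame: the origin (TCP) lies on the front face of the gripper's body, between the roots of the fingers; the fingertips stand 73 mm ahead of it and the grasp point (between the pads) lies 54 mm ahead of it; z points along the fingers, y is the line along which they close (so a half turn about z gives the same grasp; the last joint's range is limited). The gripper opens to 85 mm and grips with 20 to 120 N. Pads are 22 mm wide; open, the fingers measure 114 mm over their backs; the gripper's body (76 mm by 85 mm) begins 54 mm behind the grasp point. The pads swing forward as they close: fully open they stand 13 mm farther back than shut.
Start: joints at [-1.313, 0.332, -0.065, 1.46, 0.022, 1.35, -0.088], TCP at [0.173, 0.601, 0.304] pointing down, gripper open.
Joint ranges: [-2.6, 2.6], [-0.5, 2.12], [-1.47, 1.34], [0.16, 2.42], [-1.27, 4.41], [0.06, 2.06], [-2.6, 2.6]. Speed limits (rad/s): [2.22, 2.22, 2.79, 2.79, 3.14, 3.14, 3.14].

### API

Orientations are given as a unit quaternion [x, y, z, w].
In Python, from workcell import manip gives the robot as it stands.
- The arm moves only by the shell command python3 -m jog 'ROWS' [FORCE]. ROWS is JSON, a list of rows, each an object with "grip": the gripper command: -1 is fully open, 1 is shut, values between are in proportion; "slide": the shift along the tool's x, y, z in cm, a list of three; "yaw": the turn about the tool's z in rad. A call has 1 to 8 rows; each row shifts and turns the commanded pose from where the row before left it, along the tool's axes as they then stand; what a row does not reach is not made up. A row lasts 1/10 s, in which the tool goes at most 50 mm and 8.59 degrees, less where a joint would pass 70% of its speed; a pose out of reach is approached as far as the arm can. A call with a gripper value outside its range is refused whole. The fingers move at their own pace and stop on an object; FORCE is the grip in N (left out, the last holds). Time passes only in rows, so rows that do not move let the fingers close. It gives the time, the measured TCP pose, the force, the opening and the grip force at its end, in the units of the state.
- manip.get_obs(): the state, without advancing time (a new reading comes with each control period).
- manip.camera(name): name is "scene" or "side" or "wrist"; returns the picture (384x512x3 uint8, blue, green, red); there is no depth.
- manip.calibration(name): a dict with "vfov" (degrees; the focal length in pixels is half the picture's height over the tangent of half this angle, whatever the lens; pixels are square), "cx", "cy" (the principal point, pixels), "k1" (the pictures are not rectified: a ray, as slopes to the right and down, at radius r is drawn at 1 + k1 r^2 times it, then the intrinsics apply), "camera_from_world" (4x4, takes a point from world to camera coordinates). Camera axes: x right, y down, z forward; pixel columns grow to the right and rows downward; lengths in m; the calibration is good to about 2 mm. A picture is of the moment at which its call begins: read the wrist's pose just before it. calibration takes no time and is no camera call; for the wrist camera it gives the pose at the moment of the call.
- manip.hand_in(): hands the job in; it is judged then, once.
Trained networks look in the newest picture that a camera, given by its name, has taken for a name from the list of things; names that differ only in an ending like _2 or _b are one class to them, and where a whole thing is asked for, a point or a joint stands for the part that bears it (a point fixed in the world has none). Each returns a list of dicts, best first, with "conf" (0 to 1); they miss things now and then, are a little off and sometimes report something else, mostly with a low value. They report only what shows in the picture. A call takes as long as a camera call. They do not tell look-alikes from the thing itself.
- manip.masks_of(thing, camera): "region" (384x512 bool, what is visible of it) and "centre" ([column, row] in pixels, amid what is visible of it).
The state is a dict: "clock": time; "joint_pos": joint angles; "joint_velocities": joint speeds; "tau": joint torques, N m; "position": TCP position; "ee_rot": TCP orientation; "ft_force": force on the tool from outside, world axes, zero at the start; "torque": the same for the moment, N m; "grip_width": opening from 0.0 (shut) to 1.0 (fully open); "grasp_force": force on a finger pad.
Only numpy, scipy, OpenCV 4.12 (cv2) and the standard library are available. Lean on these libraries where they do the work, as an engineer would, in place of code of your own. Each camera call takes 0.05 s, during which the arm holds its last target. There are 200 camera calls.

## Working session

There is one attempt and no reset: what is moved stays moved. The work goes in short steps, Python scripts to look and compute and a shell command to move; the robot and the scene stay as the last step left them, time stands still between calls to the robot, and variables do not carry over. Pictures are saved under pics/ and viewed, at most 14 in all, crops included, and the job is handed in when it is done.

```bash
mkdir -p pics; ls; cat > h.py <<'E'
import numpy as np, cv2
from workcell import manip
from scipy.spatial.transform import Rotation as R
def ray(cal,u,v):
    f=192/np.tan(np.radians(cal["vfov"])/2)
    K=np.array([[f,0,cal["cx"]],[0,f,cal["cy"]],[0,0,1.]])
    p=cv2.undistortPoints(np.array([[[u,v]]],float),K,np.array([cal["k1"],0,0,0.]))[0,0]
    T=np.linalg.inv(np.array(cal["camera_from_world"]))
    return T[:3,3],T[:3,:3]@np.array([p[0],p[1],1])
def at_z(cal,u,v,z):
    o,d=ray(cal,u,v); return o+d*(z-o[2])/d[2]
def proj(cal,P):
    f=192/np.tan(np.radians(cal["vfov"])/2)
    T=np.array(cal["camera_from_world"]); q=T[:3,:3]@P+T[:3,3]; s=q[:2]/q[2]
    s=s*(1+cal["k1"]*(s@s)); return s*f+[cal["cx"],cal["cy"]]
E
python3 - <<'E'
from h import *
o=manip.get_obs(); print(o)
for n in("scene","side","wrist"):
    im=manip.camera(n); cv2.imwrite(f"pics/{n}0.png",im); c=manip.calibration(n); print(n,np.linalg.inv(np.array(c["camera_from_world"])).round(3),c["vfov"],c["k1"])
    if n=="wrist":continue
    for t in "bottle_tall_centre bottle_middle_centre bottle_short_centre dropper_centre jar_a_centre pocket_blue_floor pocket_green_floor pocket_yellow_floor pocket_red_floor".split():
        for d in manip.masks_of(t,n):
            ys,xs=np.where(d["region"]); print(n,t,round(d["conf"],2),np.round(d["centre"]),xs.min(),xs.max(),ys.min(),ys.max(),len(xs))
E
```

```text
pics
{'clock': 0.0, 'joint_pos': array([-1.31259864,  0.33289482, -0.06469062,  1.46095914,  0.02160608,
        1.34992683, -0.08851473]), 'joint_velocities': array([ 0.00037932,  0.00010552,  0.00123415,  0.00070761, -0.0010007 ,
        0.00140593, -0.00057016]), 'tau': array([-3.29692066e-04, -6.25461102e+01,  4.87623049e-02, -3.91594005e+01,
        1.61729398e-02,  9.93019261e-03, -1.27683711e-05]), 'position': array([0.17313065, 0.6002452 , 0.30309301]), 'ee_rot': array([ 1.39938449e-01,  9.90159923e-01, -7.43398045e-04, -6.48398890e-05]), 'ft_force': array([0.02540366, 0.09672445, 0.45867398]), 'torque': array([-0.07929319,  0.05914102, -0.01221301]), 'grasp_force': 0.0, 'grip_width': 1.0003073817840762}
scene [[ 0.871 -0.306  0.386  0.228]
 [-0.492 -0.52   0.699 -0.906]
 [-0.013 -0.798 -0.603  0.589]
 [ 0.     0.     0.     1.   ]] 50.0641842153676 -0.07805380398194728
scene bottle_tall_centre 0.81 [269. 172.] 257 279 141 198 1108
scene bottle_middle_centre 0.92 [193. 237.] 178 207 213 265 1190
scene bottle_short_centre 0.57 [250. 161.] 243 258 143 176 419
scene dropper_cent
[... 824 characters left out ...]
opper_centre 0.6 [332. 255.] 321 336 239 268 363
side jar_a_centre 0.71 [325. 229.] 319 340 211 240 502
side pocket_blue_floor 0.77 [267. 185.] 257 288 172 194 631
side pocket_blue_floor 0.61 [266. 259.] 244 283 243 276 1164
side pocket_blue_floor 0.52 [329. 228.] 319 341 211 240 521
side pocket_green_floor 0.88 [272. 209.] 253 287 193 218 800
side pocket_yellow_floor 0.75 [266. 229.] 249 285 217 246 926
side pocket_yellow_floor 0.34 [208. 253.] 198 218 231 272 742
side pocket_red_floor 0.74 [266. 262.] 245 283 243 276 1129
wrist [[ 0.277  0.924  0.263  0.106]
 [ 0.961 -0.267 -0.075  0.62 ]
 [ 0.001  0.274 -0.962  0.374]
 [ 0.     0.     0.     1.   ]] 61.11779598209772 -0.027899451701798476
```

```bash
python3 - <<'E'
import cv2
for n in("scene","side"):
    im=cv2.imread(f"pics/{n}0.png"); cv2.imwrite(f"pics/{n}0c.png",cv2.resize(im[130:280,130:350],None,fx=3.6,fy=3.6,interpolation=cv2.INTER_CUBIC))
E
python3 - <<'E'
from h import *
from scipy.optimize import least_squares
S,D=manip.calibration("scene"),manip.calibration("side")
def tri(a,b):
    o1,d1=ray(S,*a);o2,d2=ray(D,*b)
    d1/=np.linalg.norm(d1);d2/=np.linalg.norm(d2)
    t=np.linalg.lstsq(np.c_[d1,-d2],o2-o1,rcond=None)[0]
    p,q=o1+t[0]*d1,o2+t[1]*d2
    return ((p+q)/2).round(4),round(np.linalg.norm(p-q),4)
for n,a,b,h in [("tall",(268,169.5),(215.5,210.5),.0675),("mid",(192.5,239),(325.5,188.5),.05),("short",(250.5,159.5),(207.5,251.5),.0425),("drop",(164,196),(328.5,253.5),.035),("jarA",(173,218.5),(329.5,225.5),.029)]:
    print(n,*tri(a,b),at_z(S,*a,h).round(3),at_z(D,*b,h).round(3))
print("jarB",at_z(S,305,168.5,.029))
for n,a,b in [("blue",(258,249),(272,183)),("green",(242,226),(272,206)),("yel",(228,202),(268,231)),("red",(212,186),(266,260))]:
    print(n,at_z(S,*a,.01).round(3),at_z(D,*b,.01).round(3))
E
```

```text
tall [ 0.6224 -0.2551  0.0647] 0.0014 [ 0.621 -0.258  0.068] [ 0.621 -0.252  0.068]
mid [ 0.3954 -0.3591  0.0473] 0.0009 [ 0.394 -0.362  0.05 ] [ 0.396 -0.356  0.05 ]
short [ 0.6271 -0.1668  0.0409] 0.0008 [ 0.625 -0.169  0.042] [ 0.627 -0.166  0.042]
drop [ 0.3972 -0.1866  0.0326] 0.0 [ 0.396 -0.19   0.035] [ 0.398 -0.184  0.035]
jarA [ 0.3896 -0.2648  0.0297] 0.0018 [ 0.389 -0.264  0.029] [ 0.39  -0.266  0.029]
jarB [ 0.72898893 -0.25211909  0.029     ]
blue [ 0.507 -0.412  0.01 ] [ 0.512 -0.411  0.01 ]
green [ 0.511 -0.337  0.01 ] [ 0.509 -0.335  0.01 ]
yel [ 0.521 -0.251  0.01 ] [ 0.515 -0.259  0.01 ]
red [ 0.516 -0.179  0.01 ] [ 0.516 -0.181  0.01 ]
```

View pics/scene0c.png

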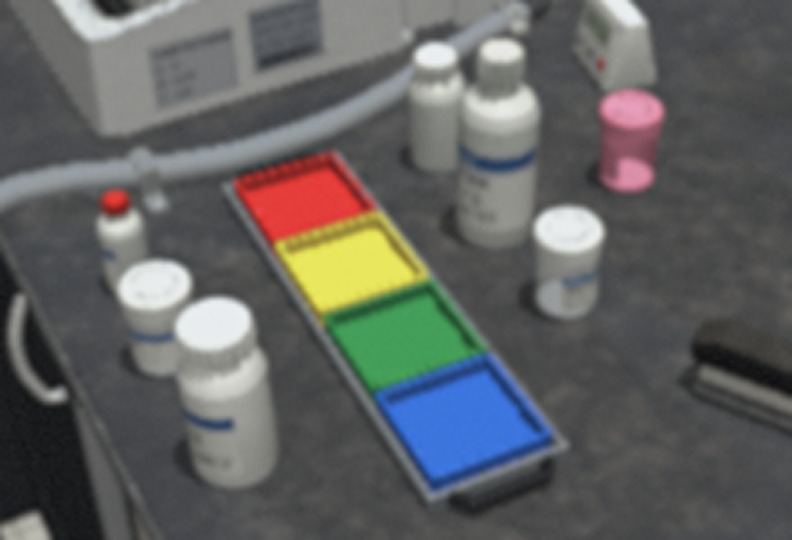

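View pics/side0c.png

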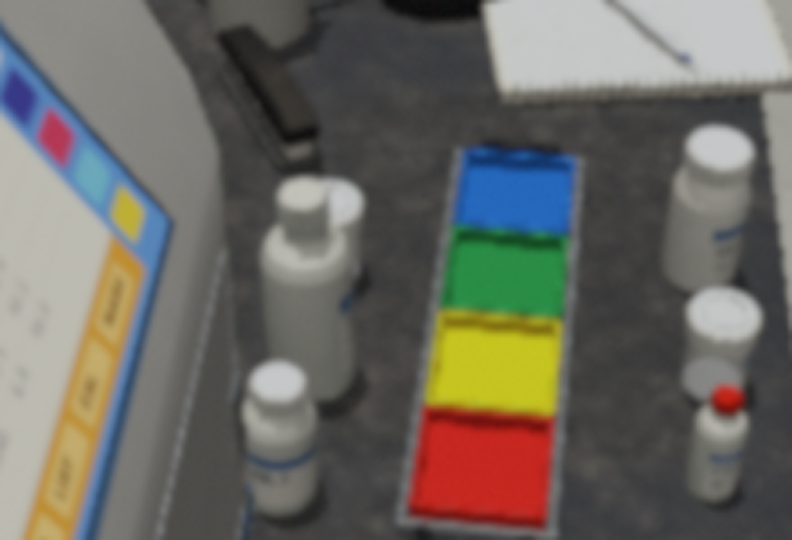

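The scene crop shows the tray with red, yellow, green and blue pockets from the far end to the near end. The mid bottle is at lower left, with a jar and the dropper beyond it. On the right are the short and tall bottles, jar B at about px (287,203), and a pink decoy. The side crop shows the same layout, plus a tall instrument on the left. I'll look at the full views to check the transit path.

View pics/scene0.png

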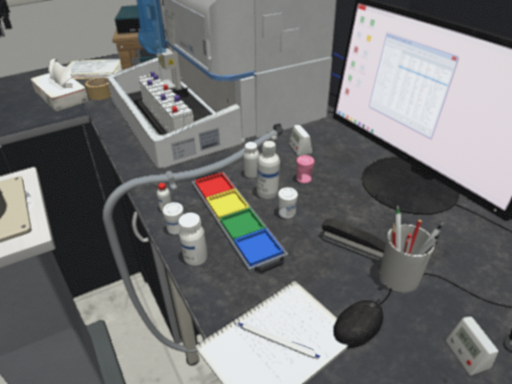

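View pics/side0.png

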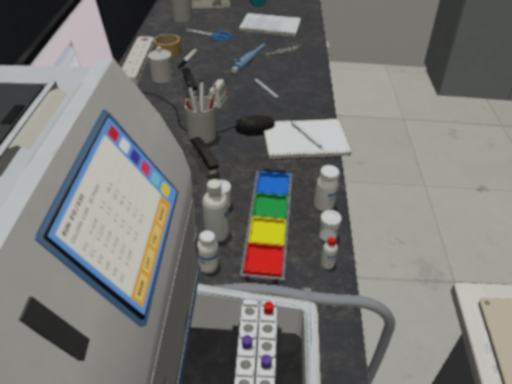

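```bash
python3 - <<'E'
from h import *
S,D=manip.calibration("scene"),manip.calibration("side")
print("jarB",at_z(S,287.5,203,.029),at_z(D,224,191,.045))
# box front bottom edge, monitor corner
for p in [(160,167),(235,150),(130,100),(130,130)]: print(p,at_z(S,*p,0).round(3))
for p in [(178,192),(195,280),(180,330)]: print(p,at_z(D,*p,0).round(3),at_z(D,*p,.2).round(3))
E
```

```text
jarB [ 0.62081857 -0.34081993  0.029     ] [ 0.61363322 -0.33591163  0.045     ]
(160, 167) [ 0.439 -0.023  0.   ]
(235, 150) [ 0.643 -0.049  0.   ]
(130, 100) [0.484 0.421 0.   ]
(130, 130) [0.426 0.212 0.   ]
(178, 192) [ 0.724 -0.374  0.   ] [ 0.668 -0.154  0.2  ]
(195, 280) [ 0.648 -0.13   0.   ] [0.613 0.023 0.2  ]
(180, 330) [ 0.659 -0.019  0.   ] [0.621 0.103 0.2  ]
```

The scene view shows the analyser's tall face at x>0.64 for y>-0.1. The open vial box covers x 0.43–0.65, and a hose lies at about y -0.1. The side view agrees. I'll sweep inside x≈0.45 and end with the finger line along world x.

```bash
python3 - <<'E'
from h import *
S=manip.calibration("scene")
for p in [(285,125),(330,122),(245,140)]: print(p,at_z(S,*p,0).round(3))
W=np.array([[.173,.6],[.36,.37],[.43,.2],[.44,0],[.42,-.12]])
s=np.r_[0,np.cumsum(np.linalg.norm(np.diff(W,axis=0),axis=1))]
n=20; t=np.linspace(0,s[-1],n+1); P=np.c_[np.interp(t,s,W[:,0]),np.interp(t,s,W[:,1])]
a=np.radians(73.9)
for i in range(n):
    a-=1.29/n; y=np.array([np.cos(a),np.sin(a)]); x=np.array([-y[1],y[0]]); d=100*(P[i+1]-P[i]); print((d@x).round(1),(d@y).round(1))
E
```

```text
(285, 125) [0.836 0.    0.   ]
(330, 122) [ 0.964 -0.053  0.   ]
(245, 140) [ 0.692 -0.016  0.   ]
-3.4 -2.1
-3.6 -1.8
-3.7 -1.6
-3.8 -1.4
-3.8 -1.1
-3.9 -0.9
-4.0 -0.6
-3.8 -1.1
-3.8 -1.3
-3.9 -1.0
-3.9 -0.8
-4.0 -0.5
-3.7 -1.6
-3.8 -1.3
-3.9 -1.1
-3.9 -0.8
-4.0 -0.6
-3.8 -1.2
-3.9 -0.9
-4.0 -0.7
```

```bash
python3 -m jog '[{"grip":-1,"slide":[-3.4,-2.1,0],"yaw":0.065},{"grip":-1,"slide":[-3.6,-1.8,0],"yaw":0.065},{"grip":-1,"slide":[-3.7,-1.6,0],"yaw":0.065},{"grip":-1,"slide":[-3.8,-1.4,0],"yaw":0.065},{"grip":-1,"slide":[-3.8,-1.1,0],"yaw":0.065},{"grip":-1,"slide":[-3.9,-0.9,0],"yaw":0.065},{"grip":-1,"slide":[-4,-0.6,0],"yaw":0.065},{"grip":-1,"slide":[0,0,0],"yaw":0}]'
```

```text
clock: 1.85
position: [0.3686, 0.3896, 0.3044]
ee_rot: [0.365, 0.931, -0.0, 0.001]
ft_force: [-0.1, 0.1, 0.6]
grip_width: 1.0
grasp_force: 0.0
```

```bash
python3 -m jog '[{"grip":-1,"slide":[-3.8,-1.3,0],"yaw":0.065},{"grip":-1,"slide":[-3.9,-1.3,0],"yaw":0.065},{"grip":-1,"slide":[-4,-1,0],"yaw":0.065},{"grip":-1,"slide":[-4,-0.8,0],"yaw":0.065},{"grip":-1,"slide":[-4,-0.5,0],"yaw":0.065},{"grip":-1,"slide":[-3.8,-1.5,0],"yaw":0.065},{"grip":-1,"slide":[-3.8,-1.3,0],"yaw":0.065}]' && python3 -m jog '[{"grip":-1,"slide":[-3.9,-1.1,0],"yaw":0.065},{"grip":-1,"slide":[-3.9,-0.8,0],"yaw":0.065},{"grip":-1,"slide":[-4,-0.6,0],"yaw":0.065},{"grip":-1,"slide":[-3.8,-1.2,0],"yaw":0.065},{"grip":-1,"slide":[-3.9,-0.9,0],"yaw":0.065},{"grip":-1,"slide":[-4,-0.7,0],"yaw":0.065},{"grip":-1,"slide":[0,0,0],"yaw":0}]'
python3 - <<'E'
from h import *
o=manip.get_obs();print(o["position"],o["ee_rot"],o["joint_pos"].round(2))
r=R.from_quat(o["ee_rot"]).as_matrix(); print("yt ang",np.degrees(np.arctan2(r[1,1],r[0,1])))
cv2.imwrite("pics/w1.png",manip.camera("wrist"))
E
```

```text
clock: 2.55
position: [0.4651, 0.1303, 0.304]
ee_rot: [0.562, 0.827, 0.0, 0.0]
ft_force: [1.4, -0.5, 0.6]
grip_width: 0.999
grasp_force: 0.0
clock: 3.25
position: [0.4628, -0.1133, 0.3044]
ee_rot: [0.714, 0.7, 0.0, 0.001]
ft_force: [0.2, 0.1, 0.2]
grip_width: 0.999
grasp_force: 0.0
[ 0.46279871 -0.11329573  0.3043801 ] [7.13936477e-01 7.00210228e-01 1.18680365e-04 5.73567553e-04] [-0.5  -0.03  0.64  1.87  0.02  1.3   0.12]
yt ang -1.1122166460753111
```

View pics/w1.png

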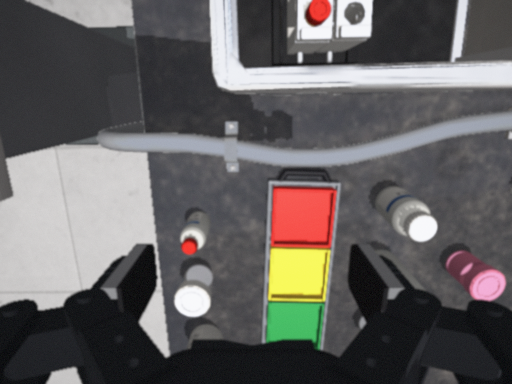

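The wrist view shows the dropper cap at (190,245), the jar A lid at (192,298), the short bottle's cap at (422,228), and the red/yellow pockets at (302,215)/(298,275). I'll measure from here.

```bash
python3 - <<'E'
from h import *
c=manip.calibration("wrist")
for n,p,z in [("drop",(190,245),.068),("jarA",(192,299),.058),("short",(422,228),.085)]: print(n,at_z(c,*p,z).round(4))
for t in ["pocket_red_floor","pocket_yellow_floor"]:
    d=manip.masks_of(t,"wrist")[0]; m=d["region"].astype(np.uint8); (x,y),wh,a=cv2.minAreaRect(cv2.findNonZero(m)); print(t,d["conf"],(x,y),wh,a,at_z(c,x,y,.012).round(4))
d=manip.masks_of("dropper_centre","wrist"); print([(x["conf"],x["centre"]) for x in d])
E
```

```text
drop [ 0.3982 -0.1839  0.068 ]
jarA [ 0.3937 -0.2548  0.058 ]
short [ 0.6261 -0.1617  0.085 ]
pocket_red_floor 0.61 (302.5103454589844, 216.7504119873047) (61.94624710083008, 60.905479431152344) 2.385944128036499 [ 0.522  -0.1756  0.012 ]
pocket_yellow_floor 0.81 (298.40325927734375, 273.9830627441406) (59.17354965209961, 55.37318801879883) 2.7927021980285645 [ 0.519  -0.2518  0.012 ]
[(0.64, [196.4, 232.2])]
```

```bash
python3 -m jog '[{"grip":-1,"slide":[-3.6,-3.2,2],"yaw":-0.02},{"grip":-1,"slide":[-3.6,-3.2,3],"yaw":0},{"grip":-1,"slide":[0,0,4],"yaw":0},{"grip":-1,"slide":[0,0,4],"yaw":0},{"grip":-1,"slide":[0,0,0],"yaw":0},{"grip":-1,"slide":[0,0,0],"yaw":0}]'
python3 - <<'E'
from h import *
o=manip.get_obs();print(o["position"],o["joint_pos"].round(2))
cv2.imwrite("pics/w2.png",manip.camera("wrist"));c=manip.calibration("wrist")
for x in manip.masks_of("dropper_centre","wrist"): 
    m=cv2.findNonZero(x["region"].astype(np.uint8)); print(x["conf"],x["centre"],cv2.boundingRect(m))
E
```

```text
clock: 4.05
position: [0.4053, -0.1736, 0.1789]
ee_rot: [0.703, 0.711, -0.001, -0.0]
ft_force: [0.3, -0.1, 0.6]
grip_width: 0.998
grasp_force: 0.0
[ 0.40526602 -0.17360178  0.17892655] [-0.43  0.02  0.75  2.11 -0.02  1.02  0.34]
0.77 [241.1, 223.8] (219, 191, 41, 67)
```

View pics/w2.png

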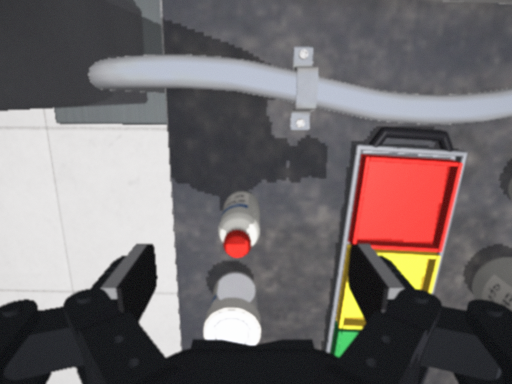

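Dropper cap at (236,241), base near (240,197), and jar A lid at (232,325). The dropper is between the fingers laterally.

```bash
python3 - <<'E'
from h import *
c=manip.calibration("wrist")
print(at_z(c,237,241,.066),at_z(c,240,225,.04),at_z(c,232,325,.058))
for n in [("pocket_red_floor")]:
    x=manip.masks_of(n,"wrist")[0]; print(x["centre"],at_z(c,*x["centre"],.009))
for z in (.007,.018): print(at_z(c,407,200,z))
E
```

```text
[ 0.39714789 -0.18829927  0.066     ] [ 0.39810027 -0.18815571  0.04      ] [ 0.39314932 -0.25606367  0.058     ]
[402.1, 201.9] [ 0.52390934 -0.18003166  0.009     ]
[ 0.52858998 -0.17905485  0.007     ]
[ 0.5230071  -0.17564908  0.018     ]
```

```bash
python3 -m jog '[{"grip":-1,"slide":[-1.35,-0.7,0],"yaw":0},{"grip":-1,"slide":[0,0,3],"yaw":0},{"grip":-1,"slide":[0,0,3],"yaw":0},{"grip":-1,"slide":[0,0,2.9],"yaw":0},{"grip":0,"slide":[0,0,0],"yaw":0},{"grip":1,"slide":[0,0,0],"yaw":0},{"grip":1,"slide":[0,0,0],"yaw":0},{"grip":1,"slide":[0,0,0],"yaw":0}]' 25 && python3 -m jog '[{"grip":1,"slide":[0,0,0],"yaw":0},{"grip":1,"slide":[0,0,0],"yaw":0}]'
```

```text
clock: 5.0
position: [0.3991, -0.1879, 0.0908]
ee_rot: [0.703, 0.711, 0.001, 0.001]
ft_force: [0.7, 0.2, -0.1]
grip_width: 0.332
grasp_force: 0.1
clock: 5.2
position: [0.3991, -0.188, 0.0907]
ee_rot: [0.704, 0.711, 0.001, 0.001]
ft_force: [-2.0, 1.6, 10.4]
grip_width: 0.315
grasp_force: 26.1
```

```bash
python3 -m jog '[{"grip":1,"slide":[0,0,-4],"yaw":0},{"grip":1,"slide":[0,0,-3],"yaw":0},{"grip":1,"slide":[0.3,4,0],"yaw":0},{"grip":1,"slide":[0.3,4,0],"yaw":0},{"grip":1,"slide":[0.3,4,0],"yaw":0},{"grip":1,"slide":[0,0,0],"yaw":0},{"grip":1,"slide":[0,0,0],"yaw":0}]'
python3 - <<'E'
from h import *
o=manip.get_obs();print(o["position"],o["joint_pos"].round(2))
cv2.imwrite("pics/w3.png",manip.camera("wrist"));c=manip.calibration("wrist")
for n in ["pocket_red_floor","pocket_yellow_floor"]:
  for x in manip.masks_of(n,"wrist")[:1]: 
    m=cv2.findNonZero(x["region"].astype(np.uint8)); print(n,x["conf"],at_z(c,*x["centre"],.01),cv2.boundingRect(m))
E
```

```text
clock: 5.9
position: [0.5182, -0.1777, 0.1595]
ee_rot: [0.703, 0.711, -0.0, 0.0]
ft_force: [-0.1, 0.3, -0.3]
grip_width: 0.315
grasp_force: 25.1
[ 0.51824555 -0.17770294  0.15950564] [-0.39  0.36  0.75  1.86 -0.28  1.03  0.49]
pocket_red_floor 0.9 [ 0.52102894 -0.16754618  0.01      ] (203, 151, 111, 92)
pocket_yellow_floor 0.68 [ 0.50185736 -0.28275984  0.01      ] (209, 301, 86, 42)
```

View pics/w3.png

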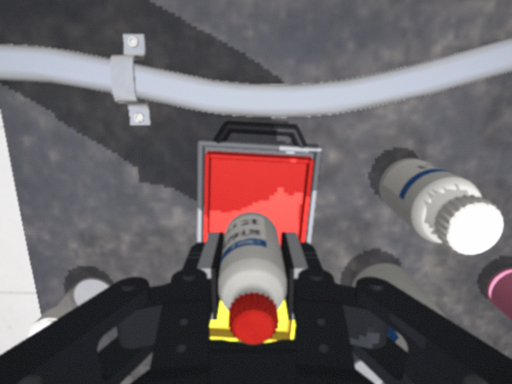

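The dropper is held upright over the red pocket. The tray's far rim corners are at about (200,143) and (322,148), and the rim sides at about (197,225) and (312,230). I'll compute the centre from those.

```bash
python3 - <<'E'
from h import *
c=manip.calibration("wrist")
for p in [(200,143),(322,148),(208,153),(313,158)]: print(p,at_z(c,*p,.018).round(4))
print(at_z(c,472,225,.085), at_z(c,420,180,.03))
E
```

```text
(200, 143) [ 0.4826 -0.1358  0.018 ]
(322, 148) [ 0.5621 -0.1384  0.018 ]
(208, 153) [ 0.4876 -0.1423  0.018 ]
(313, 158) [ 0.5566 -0.145   0.018 ]
[ 0.62294673 -0.1650958   0.085     ] [ 0.62352996 -0.15635609  0.03      ]
```

```bash
python3 -m jog '[{"grip":1,"slide":[0.1,0.3,3],"yaw":0},{"grip":1,"slide":[0,0,2.5],"yaw":0},{"grip":1,"slide":[0,0,0.6],"yaw":0},{"grip":1,"slide":[0,0,0],"yaw":0},{"grip":0.2,"slide":[0,0,0],"yaw":0},{"grip":0,"slide":[0,0,0],"yaw":0}]' && python3 -m jog '[{"grip":-0.5,"slide":[0,0,0],"yaw":0},{"grip":-1,"slide":[0,0,0],"yaw":0},{"grip":-1,"slide":[0,0,-1],"yaw":0},{"grip":-1,"slide":[0,0,-3],"yaw":0},{"grip":-1,"slide":[0,0,-4],"yaw":0},{"grip":-1,"slide":[0,0,-4],"yaw":0},{"grip":-1,"slide":[0,0,-2],"yaw":0},{"grip":-1,"slide":[0,0,0],"yaw":0}]'
```

```text
clock: 6.65
position: [0.521, -0.1768, 0.0991]
ee_rot: [0.704, 0.711, 0.0, 0.0]
ft_force: [-0.2, -0.4, 0.3]
grip_width: 0.5
grasp_force: 0.0
clock: 7.45
position: [0.5221, -0.1773, 0.242]
ee_rot: [0.704, 0.711, 0.002, 0.002]
ft_force: [0.7, 0.4, 0.2]
grip_width: 0.995
grasp_force: 0.0
```

```bash
python3 -m jog '[{"grip":-1,"slide":[0.6,3.5,0],"yaw":0},{"grip":-1,"slide":[0.7,3.5,0],"yaw":0},{"grip":-1,"slide":[0,3.4,1.2],"yaw":0},{"grip":-1,"slide":[0,0,3],"yaw":0},{"grip":-1,"slide":[0,0,0],"yaw":0},{"grip":-1,"slide":[0,0,0],"yaw":0}]'
python3 - <<'E'
from h import *
o=manip.get_obs();print(o["position"],o["joint_pos"].round(2))
cv2.imwrite("pics/w4.png",manip.camera("wrist"));c=manip.calibration("wrist")
E
```

```text
clock: 8.05
position: [0.6239, -0.163, 0.196]
ee_rot: [0.704, 0.71, -0.001, -0.001]
ft_force: [0.2, -0.7, 1.1]
grip_width: 0.997
grasp_force: 0.0
[ 0.62392358 -0.16296824  0.19603169] [-0.34  0.54  0.72  1.56 -0.37  1.19  0.46]
```

View pics/w4.png

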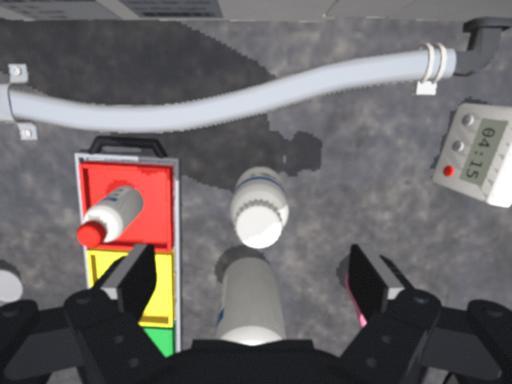

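The dropper stands in the red pocket. The short bottle's cap is at (262,225), and the right finger is well clear of everything at that y.

```bash
python3 - <<'E'
from h import *
c=manip.calibration("wrist")
print(at_z(c,262,226,.085),at_z(c,258,192,.03),at_z(c,127,205,.007),at_z(c,91,235,.077))
E
python3 -m jog '[{"grip":-1,"slide":[0,0,3.5],"yaw":0},{"grip":-1,"slide":[0,0,3],"yaw":0}]'
```

```text
[ 0.63009825 -0.16659409  0.085     ] [ 0.62852586 -0.16118764  0.03      ] [ 0.51839142 -0.1802401   0.007     ] [ 0.52156376 -0.17713979  0.077     ]
clock: 8.3
position: [0.6254, -0.1629, 0.1329]
ee_rot: [0.704, 0.711, 0.001, 0.001]
ft_force: [-0.2, -0.0, -0.4]
grip_width: 0.999
grasp_force: 0.0
```

```bash
python3 -m jog '[{"grip":-1,"slide":[-0.15,0.25,2],"yaw":0},{"grip":-1,"slide":[0,0,1.6],"yaw":0},{"grip":0,"slide":[0,0,0],"yaw":0},{"grip":1,"slide":[0,0,0],"yaw":0},{"grip":1,"slide":[0,0,0],"yaw":0},{"grip":1,"slide":[0,0,0],"yaw":0}]' 35 && python3 -m jog '[{"grip":1,"slide":[0,0,0],"yaw":0},{"grip":1,"slide":[0,0,0],"yaw":0}]'
```

```text
clock: 8.9
position: [0.6282, -0.1644, 0.097]
ee_rot: [0.704, 0.711, 0.001, 0.001]
ft_force: [0.1, -0.0, 5.3]
grip_width: 0.454
grasp_force: 35.3
clock: 9.1
position: [0.6282, -0.1643, 0.097]
ee_rot: [0.704, 0.711, 0.001, 0.001]
ft_force: [-0.8, -0.2, 7.0]
grip_width: 0.453
grasp_force: 35.4
```

```bash
python3 -m jog '[{"grip":1,"slide":[0,0,-4],"yaw":0},{"grip":1,"slide":[0,0,-4],"yaw":0},{"grip":1,"slide":[0,0,-4.5],"yaw":0},{"grip":1,"slide":[0,-4,0],"yaw":0},{"grip":1,"slide":[-2,-4,0],"yaw":0},{"grip":1,"slide":[-3.4,-3,0],"yaw":0},{"grip":1,"slide":[-3.4,0,0],"yaw":0},{"grip":1,"slide":[0,0,0],"yaw":0}]' && python3 -m jog '[{"grip":1,"slide":[0,0,3],"yaw":0},{"grip":1,"slide":[0,0,0],"yaw":0},{"grip":1,"slide":[0,0,0],"yaw":0}]'
python3 - <<'E'
from h import *
o=manip.get_obs();print(o["position"],o["joint_pos"].round(2))
cv2.imwrite("pics/w5.png",manip.camera("wrist"));c=manip.calibration("wrist")
E
```

```text
clock: 9.9
position: [0.5162, -0.2581, 0.2215]
ee_rot: [0.706, 0.708, 0.0, 0.001]
ft_force: [-0.1, -0.4, -1.4]
grip_width: 0.453
grasp_force: 35.6
clock: 10.2
position: [0.5181, -0.2528, 0.1906]
ee_rot: [0.703, 0.711, -0.0, -0.0]
ft_force: [-0.1, 0.1, -0.9]
grip_width: 0.454
grasp_force: 35.6
[ 0.51813778 -0.25280777  0.19055896] [-0.27  0.4   0.8   1.76 -0.31  1.11  0.64]
```

View pics/w5.png

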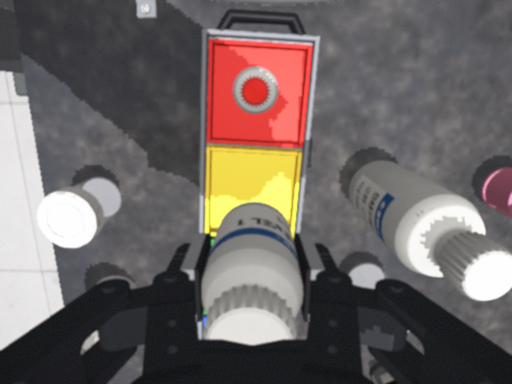

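The dropper stands centred in red. The red/yellow wall is at row ~147, the tray edges are at cols 203/312, and the tall bottle's cap is at (487,273).

```bash
python3 - <<'E'
from h import *
c=manip.calibration("wrist")
for p in [(208,147),(307,148),(207,35),(316,40)]: print(at_z(c,*p,.018).round(4))
print(at_z(c,487,274,.135),at_z(c,72,220,.058))
E
```

```text
[ 0.4849 -0.218   0.018 ]
[ 0.5591 -0.218   0.018 ]
[ 0.4861 -0.1407  0.018 ]
[ 0.5613 -0.1431  0.018 ]
[ 0.62233586 -0.25577858  0.135     ] [ 0.39729577 -0.26210584  0.058     ]
```

```bash
python3 -m jog '[{"grip":1,"slide":[-0.15,0.2,3.5],"yaw":0},{"grip":1,"slide":[0,0,3],"yaw":0},{"grip":1,"slide":[0,0,1.5],"yaw":0},{"grip":1,"slide":[0,0,0.6],"yaw":0},{"grip":1,"slide":[0,0,0],"yaw":0},{"grip":0.05,"slide":[0,0,0],"yaw":0},{"grip":-0.2,"slide":[0,0,0],"yaw":0}]' && python3 -m jog '[{"grip":-0.5,"slide":[0,0,0],"yaw":0},{"grip":-1,"slide":[0,0,0],"yaw":0},{"grip":-1,"slide":[0,0,-1],"yaw":0},{"grip":-1,"slide":[0,0,-3],"yaw":0},{"grip":-1,"slide":[0,0,-4],"yaw":0},{"grip":-1,"slide":[0,0,-4],"yaw":0},{"grip":-1,"slide":[0,0,-1],"yaw":0},{"grip":-1,"slide":[0,0,0],"yaw":0}]'
```

```text
clock: 10.95
position: [0.5208, -0.2549, 0.1055]
ee_rot: [0.704, 0.711, 0.0, 0.001]
ft_force: [0.7, -0.4, 0.1]
grip_width: 0.59
grasp_force: 0.0
clock: 11.75
position: [0.5209, -0.2551, 0.2364]
ee_rot: [0.704, 0.711, 0.001, 0.001]
ft_force: [0.8, 0.2, -0.7]
grip_width: 1.001
grasp_force: 0.0
```

```bash
python3 -m jog '[{"grip":-1,"slide":[-2.6,-3.1,0],"yaw":0},{"grip":-1,"slide":[-2.6,-3.1,0],"yaw":0},{"grip":-1,"slide":[-2.6,-3.1,0],"yaw":0},{"grip":-1,"slide":[-2.6,-3.2,1],"yaw":0},{"grip":-1,"slide":[0,0,2],"yaw":0},{"grip":-1,"slide":[0,0,0],"yaw":0},{"grip":-1,"slide":[0,0,0],"yaw":0}]'
python3 - <<'E'
from h import *
o=manip.get_obs();print(o["position"],o["joint_pos"].round(2))
cv2.imwrite("pics/w6.png",manip.camera("wrist"));c=manip.calibration("wrist")
E
```

```text
clock: 12.45
position: [0.3964, -0.3591, 0.2036]
ee_rot: [0.703, 0.711, -0.0, -0.001]
ft_force: [0.3, 0.7, -0.5]
grip_width: 0.997
grasp_force: 0.0
[ 0.39642197 -0.35907745  0.20358558] [-0.11  0.29  0.89  1.86 -0.25  1.11  0.88]
```

View pics/w6.png

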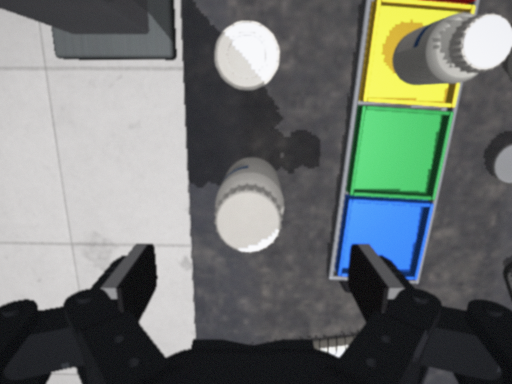

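The short bottle stands in yellow, the mid bottle's cap is at (250,216), and jar A is at (247,55). The green pocket spans rows 104–196 and blue ends at row ~278.

```bash
python3 - <<'E'
from h import *
c=manip.calibration("wrist")
print("mid",at_z(c,250,218,.1),at_z(c,250,180,.03))
for p in [(359,104),(457,109),(345,195),(437,201),(331,278),(421,282)]: print(p,at_z(c,*p,.018).round(4))
E
python3 -m jog '[{"grip":-1,"slide":[0,0,3],"yaw":0},{"grip":-1,"slide":[0,0,2.5],"yaw":0}]'
```

```text
mid [ 0.3953933  -0.35446895  0.1       ] [ 0.39478293 -0.34951918  0.03      ]
(359, 104) [ 0.4774 -0.2917  0.018 ]
(457, 109) [ 0.554  -0.2941  0.018 ]
(345, 195) [ 0.473  -0.3643  0.018 ]
(437, 201) [ 0.5506 -0.3686  0.018 ]
(331, 278) [ 0.4676 -0.4413  0.018 ]
(421, 282) [ 0.5491 -0.4449  0.018 ]
clock: 12.7
position: [0.3978, -0.3593, 0.1492]
ee_rot: [0.703, 0.711, 0.0, 0.001]
ft_force: [0.8, -0.3, -0.4]
grip_width: 1.0
grasp_force: 0.0
```

```bash
python3 -m jog '[{"grip":-1,"slide":[0.3,-0.2,2.2],"yaw":0},{"grip":-1,"slide":[0,0,2],"yaw":0},{"grip":0,"slide":[0,0,0],"yaw":0},{"grip":1,"slide":[0,0,0],"yaw":0},{"grip":1,"slide":[0,0,0],"yaw":0},{"grip":1,"slide":[0,0,0],"yaw":0}]' 45 && python3 -m jog '[{"grip":1,"slide":[0,0,0],"yaw":0},{"grip":1,"slide":[0,0,0],"yaw":0}]'
```

```text
clock: 13.3
position: [0.3951, -0.3573, 0.1088]
ee_rot: [0.703, 0.711, 0.0, 0.001]
ft_force: [-1.3, 2.8, 6.6]
grip_width: 0.517
grasp_force: 45.5
clock: 13.5
position: [0.395, -0.3574, 0.1088]
ee_rot: [0.703, 0.711, 0.001, 0.001]
ft_force: [-1.3, 1.5, 6.9]
grip_width: 0.516
grasp_force: 45.6
```

```bash
python3 -m jog '[{"grip":1,"slide":[0,0,-3.5],"yaw":0},{"grip":1,"slide":[0,0,-3.5],"yaw":0},{"grip":1,"slide":[0.9,4,0],"yaw":0},{"grip":1,"slide":[0.9,4,0],"yaw":0},{"grip":1,"slide":[0.9,4,0],"yaw":0},{"grip":1,"slide":[0,0,0],"yaw":0},{"grip":1,"slide":[0,0,0],"yaw":0},{"grip":1,"slide":[0,0,0],"yaw":0}]'
python3 - <<'E'
from h import *
o=manip.get_obs();print(o["position"],o["joint_pos"].round(2))
cv2.imwrite("pics/w7.png",manip.camera("wrist"));c=manip.calibration("wrist")
E
```

```text
clock: 14.3
position: [0.513, -0.3294, 0.1777]
ee_rot: [0.704, 0.71, -0.0, 0.0]
ft_force: [-0.5, -0.4, -2.2]
grip_width: 0.519
grasp_force: 46.7
[ 0.51298749 -0.32943123  0.1776731 ] [-0.12  0.5   0.8   1.69 -0.39  1.12  0.8 ]
```

View pics/w7.png

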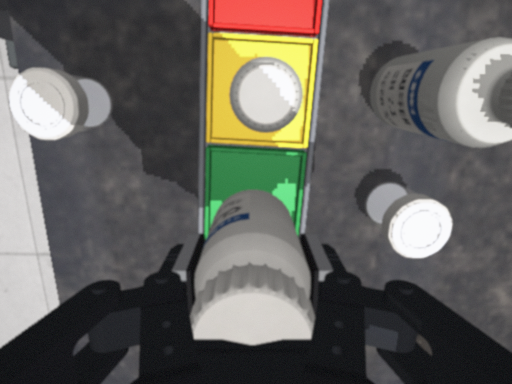

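The short bottle stands in yellow. The mid bottle is held over green, the yellow/green wall is at row ~147 (cols 205–311), and the jar B lid is at (420,227).

```bash
python3 - <<'E'
from h import *
c=manip.calibration("wrist")
for p in [(206,145),(311,149),(200,220),(306,220)]: print(at_z(c,*p,.018).round(4))
print("jarB",at_z(c,420,228,.058).round(4))
E
python3 -m jog '[{"grip":1,"slide":[0,0.1,3],"yaw":0},{"grip":1,"slide":[0,0,2],"yaw":0}]'
```

```text
[ 0.4797 -0.2911  0.018 ]
[ 0.5541 -0.2933  0.018 ]
[ 0.4735 -0.3477  0.018 ]
[ 0.5534 -0.347   0.018 ]
jarB [ 0.6187 -0.3366  0.058 ]
clock: 14.55
position: [0.5141, -0.3291, 0.1267]
ee_rot: [0.704, 0.71, 0.0, 0.0]
ft_force: [0.1, 0.6, -2.3]
grip_width: 0.521
grasp_force: 46.7
```

```bash
python3 -m jog '[{"grip":1,"slide":[0,0,0.9],"yaw":0},{"grip":1,"slide":[0,0,0],"yaw":0},{"grip":-0.1,"slide":[0,0,0],"yaw":0},{"grip":-0.3,"slide":[0,0,0],"yaw":0},{"grip":-0.6,"slide":[0,0,0],"yaw":0},{"grip":-1,"slide":[0,0,0],"yaw":0}]' && python3 -m jog '[{"grip":-1,"slide":[0,0,-1],"yaw":0},{"grip":-1,"slide":[0,0,-3],"yaw":0},{"grip":-1,"slide":[0,0,-4],"yaw":0},{"grip":-1,"slide":[0,0,-4],"yaw":0},{"grip":-1,"slide":[0,0,-3],"yaw":0},{"grip":-1,"slide":[0,0,0],"yaw":0}]'
```

```text
clock: 15.15
position: [0.5152, -0.3288, 0.1189]
ee_rot: [0.704, 0.711, 0.0, 0.0]
ft_force: [0.4, 0.1, 0.2]
grip_width: 0.942
grasp_force: 0.0
clock: 15.75
position: [0.5159, -0.3301, 0.2736]
ee_rot: [0.704, 0.71, 0.001, 0.003]
ft_force: [-0.2, 0.4, -0.1]
grip_width: 0.997
grasp_force: 0.0
```

```bash
python3 -m jog '[{"grip":-1,"slide":[2.5,3.6,0],"yaw":0},{"grip":-1,"slide":[2.5,3.6,0],"yaw":0},{"grip":-1,"slide":[2.5,3.5,0],"yaw":0},{"grip":-1,"slide":[0,0,2],"yaw":0},{"grip":-1,"slide":[0,0,0],"yaw":0},{"grip":-1,"slide":[0,0,0],"yaw":0}]'
python3 - <<'E'
from h import *
o=manip.get_obs();print(o["position"],o["joint_pos"].round(2))
cv2.imwrite("pics/w8.png",manip.camera("wrist"));c=manip.calibration("wrist")
E
```

```text
clock: 16.35
position: [0.6202, -0.2536, 0.2484]
ee_rot: [0.704, 0.71, -0.001, -0.0]
ft_force: [-0.3, -0.3, 0.0]
grip_width: 1.001
grasp_force: 0.0
[ 0.62019529 -0.25359307  0.24836804] [-0.22  0.56  0.79  1.44 -0.4   1.31  0.6 ]
```

View pics/w8.png

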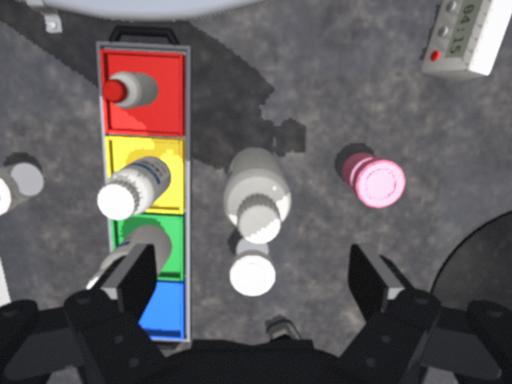

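The dropper, short and mid bottles stand in their pockets. The tall bottle's cap is at (259,217), with jar B just in front of it at (253,270).

```bash
python3 - <<'E'
from h import *
c=manip.calibration("wrist")
print(at_z(c,259,218,.135),at_z(c,258,185,.08))
E
python3 -m jog '[{"grip":-1,"slide":[0,0.2,3],"yaw":0},{"grip":-1,"slide":[0,0,3],"yaw":0},{"grip":-1,"slide":[0,0,2],"yaw":0}]'
```

```text
[ 0.62419818 -0.25307732  0.135     ] [ 0.62442261 -0.24709108  0.08      ]
clock: 16.7
position: [0.6222, -0.2535, 0.1677]
ee_rot: [0.704, 0.71, 0.0, -0.0]
ft_force: [0.1, 0.0, 0.0]
grip_width: 0.999
grasp_force: 0.0
```

```bash
python3 -m jog '[{"grip":-1,"slide":[0,0.1,1.7],"yaw":0},{"grip":-1,"slide":[0,0,1],"yaw":0},{"grip":0,"slide":[0,0,0],"yaw":0},{"grip":1,"slide":[0,0,0],"yaw":0},{"grip":1,"slide":[0,0,0],"yaw":0},{"grip":1,"slide":[0,0,0],"yaw":0}]' 50 && python3 -m jog '[{"grip":1,"slide":[0,0,0],"yaw":0},{"grip":1,"slide":[0,0,0],"yaw":0}]'
```

```text
clock: 17.3
position: [0.6246, -0.2531, 0.1429]
ee_rot: [0.704, 0.711, 0.0, 0.001]
ft_force: [-2.6, 0.5, 7.4]
grip_width: 0.56
grasp_force: 51.8
clock: 17.5
position: [0.6246, -0.2531, 0.1429]
ee_rot: [0.704, 0.711, 0.0, 0.001]
ft_force: [-0.8, 0.4, 6.3]
grip_width: 0.564
grasp_force: 51.8
```

```bash
python3 -m jog '[{"grip":1,"slide":[0,0,-2],"yaw":0},{"grip":1,"slide":[0,0,-3.5],"yaw":0},{"grip":1,"slide":[0,0,-4],"yaw":0},{"grip":1,"slide":[0,0,-4],"yaw":0},{"grip":1,"slide":[0,0,0],"yaw":0}]' && python3 -m jog '[{"grip":1,"slide":[-3,-2.3,0],"yaw":0},{"grip":1,"slide":[-3,-2.3,0],"yaw":0},{"grip":1,"slide":[-3,-2.3,0],"yaw":0},{"grip":1,"slide":[-3,-2.3,0],"yaw":0},{"grip":1,"slide":[-3.1,-2.2,0],"yaw":0},{"grip":1,"slide":[0,0,0],"yaw":0},{"grip":1,"slide":[0,0,0],"yaw":0},{"grip":1,"slide":[0,0,0],"yaw":0}]'
python3 - <<'E'
from h import *
o=manip.get_obs();print(o["position"],o["joint_pos"].round(2))
cv2.imwrite("pics/w9.png",manip.camera("wrist"));cv2.imwrite("pics/s9.png",manip.camera("side"))
E
```

```text
clock: 18.0
position: [0.6256, -0.2541, 0.283]
ee_rot: [0.704, 0.711, 0.002, 0.004]
ft_force: [-0.3, -0.3, -1.1]
grip_width: 0.561
grasp_force: 51.9
clock: 18.8
position: [0.5126, -0.4036, 0.2759]
ee_rot: [0.703, 0.711, 0.0, -0.0]
ft_force: [0.5, 0.2, -0.4]
grip_width: 0.561
grasp_force: 51.9
[ 0.51263933 -0.40363821  0.27594238] [ 0.01  0.51  0.84  1.46 -0.38  1.34  0.88]
```

View pics/w9.png

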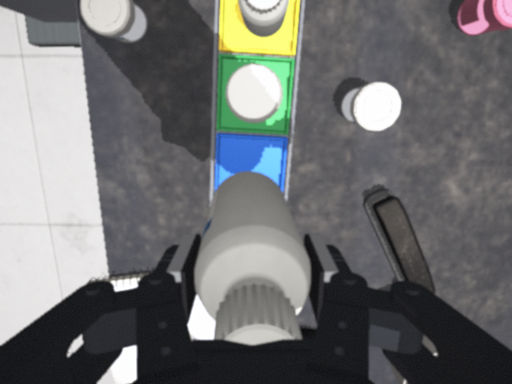

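The tall bottle is held upright over blue. The green/blue wall is at row ~133, cols 216–291, and the mid bottle is centred in green.

```bash
python3 - <<'E'
from h import *
c=manip.calibration("wrist")
for p in [(214,133),(293,135),(212,185),(290,185)]: print(at_z(c,*p,.018).round(4))
E
python3 -m jog '[{"grip":1,"slide":[0,0,4],"yaw":0},{"grip":1,"slide":[0,0,4],"yaw":0},{"grip":1,"slide":[0,0,2],"yaw":0},{"grip":1,"slide":[0,0,0],"yaw":0}]'
```

```text
[ 0.474  -0.3665  0.018 ]
[ 0.553  -0.3675  0.018 ]
[ 0.4709 -0.4203  0.018 ]
[ 0.5522 -0.4193  0.018 ]
clock: 19.3
position: [0.5114, -0.4026, 0.173]
ee_rot: [0.703, 0.711, -0.0, -0.003]
ft_force: [0.1, 0.4, -0.8]
grip_width: 0.561
grasp_force: 51.8
```

```bash
python3 -m jog '[{"grip":1,"slide":[-0.2,0.05,1],"yaw":0},{"grip":1,"slide":[0,0,0.8],"yaw":0},{"grip":1,"slide":[0,0,0.4],"yaw":0},{"grip":1,"slide":[0,0,0],"yaw":0}]'
```

```text
clock: 19.7
position: [0.5122, -0.4067, 0.1541]
ee_rot: [0.704, 0.711, 0.0, -0.0]
ft_force: [-0.6, 0.1, -1.6]
grip_width: 0.56
grasp_force: 51.8
```

```bash
python3 -m jog '[{"grip":1,"slide":[0.2,0,0.2],"yaw":0},{"grip":1,"slide":[0,0,0.15],"yaw":0},{"grip":1,"slide":[0,0,0],"yaw":0},{"grip":1,"slide":[0,0,0],"yaw":0}]'
```

```text
clock: 20.1
position: [0.5122, -0.4047, 0.1509]
ee_rot: [0.704, 0.711, 0.0, 0.0]
ft_force: [0.0, -0.2, -0.6]
grip_width: 0.563
grasp_force: 51.9
```

```bash
python3 -m jog '[{"grip":1,"slide":[0,0,0.1],"yaw":0},{"grip":-0.2,"slide":[0,0,0],"yaw":0},{"grip":-0.4,"slide":[0,0,0],"yaw":0},{"grip":-0.7,"slide":[0,0,0],"yaw":0},{"grip":-1,"slide":[0,0,0],"yaw":0},{"grip":-1,"slide":[0,0,0],"yaw":0}]' && python3 -m jog '[{"grip":-1,"slide":[0,0,-1],"yaw":0},{"grip":-1,"slide":[0,0,-3],"yaw":0},{"grip":-1,"slide":[0,0,-4],"yaw":0},{"grip":-1,"slide":[0,0,-4],"yaw":0},{"grip":-1,"slide":[0,0,-4],"yaw":0},{"grip":-1,"slide":[-3,0,0],"yaw":0},{"grip":-1,"slide":[0,0,0],"yaw":0},{"grip":-1,"slide":[0,0,0],"yaw":0}]'
python3 - <<'E'
from h import *
a=manip.camera("wrist");b=manip.camera("side")[110:310,150:400]
b=cv2.resize(b,(480,384)); cv2.imwrite("pics/f.png",cv2.resize(np.hstack([a,b]),(800,310)))
E
```

```text
clock: 20.7
position: [0.5122, -0.4047, 0.1498]
ee_rot: [0.704, 0.711, 0.0, -0.0]
ft_force: [0.0, -0.6, -0.8]
grip_width: 0.998
grasp_force: 0.0
clock: 21.5
position: [0.512, -0.4353, 0.3101]
ee_rot: [0.704, 0.71, -0.0, 0.0]
ft_force: [0.6, -0.3, 0.3]
grip_width: 0.994
grasp_force: 0.0
```

View pics/f.png

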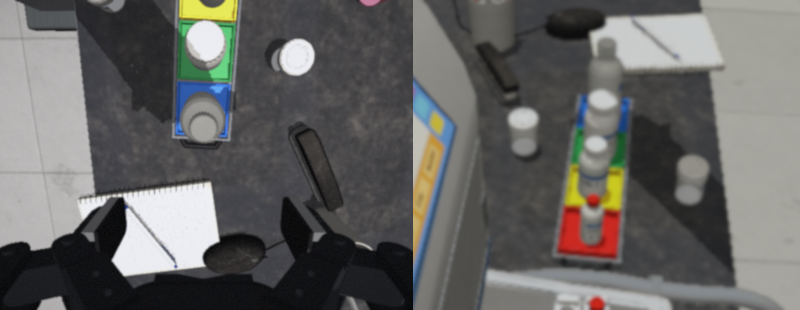

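All four bottles stand upright in their pockets: tall in blue at about (203,115), mid in green, short in yellow and the dropper in red. Both jars are in place and the gripper is clear.

```bash
python3 -c "
from workcell import manip
print(manip.hand_in())"
```

```text
the job is handed in; nothing more can be done
None
```

I handed the job in at about 21.5 s on the clock: in the last pictures all four bottles stood upright in their own pockets, both jars were undisturbed and the gripper was clear, but no verdict came back.

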